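# Wipe the brass chips off the repair plate

## Robot

A 7-joint arm with a two-finger parallel gripper is mounted at the origin on the work surface. World frame = base frame: x ahead of the robot, y to its left, z up, the work surface at z = 0. Lengths are in m, angles in degrees, forces in N, time in s.
With the tool pointing down it reaches from about 0.425 to 0.95 m from the base axis. Payload 16.7 kg.
Tool frame: the origin (TCP) lies at the very end of the fingers, on their centre line; the grasp point (between the pads) lies behind it (ctrl.hold_point_z is the z of the grasp point in the tool frame, in m); z points along the fingers, y is the line along which they close (so a half turn about z gives the same grasp; the last joint's range is limited). The gripper opens to 94 mm and grips with 3 to 60 N. Pads are 16 mm wide; open, the fingers measure 119 mm over their backs; the gripper's body (75 mm by 177 mm) begins 78 mm behind the grasp point.
Start: joints at [-73.94, 24.414, 4.234, 92.017, -1.954, 63.644, -3.845], TCP at [0.281, 0.614, 0.205] pointing down, gripper open.
Joint ranges: [-163.25, 163.25], [-28.42, 122.38], [-70.27, 78.77], [12.13, 141.07], [-58.53, 238.53], [9.26, 117.41], [-156.51, 156.51]. Speed limits (degrees/s): [108.29, 108.29, 136.94, 136.94, 172.46, 172.46, 172.46].

## Interface

Orientations are given as a 3x3 rotation matrix whose columns are the frame's x, y, z axes.
In Python, from bench import state, optics, ctrl gives the robot as it stands.
- The arm moves only by the tool apply_moves, never from a script. Its argument "moves" is a list of rows, each a list of 3 entries, a list of its own where there are three numbers: the shift along the tool's x, y, z in mm, then the turn, a rotation vector about the tool's x, y, z in degrees, then the opening, from 0 (shut) to 1 (fully open). A call has exactly 10 rows; each row is the pose to reach, as a shift and turn from the pose commanded when the call began, along the tool's axes at that moment; what a row does not reach only later rows make up. A row lasts 1/10 s, in which the tool goes at most 50 mm and 8.59 degrees, less where a joint would pass 70% of its speed; a pose out of reach is approached as far as the arm can. A call with a gripper value outside its range is refused whole. The fingers move at their own pace and stop on an object; "grip_force" is the grip in N (left out, the last holds). Time passes only in rows, so rows that repeat a pose let the fingers close, or fill a call up. It gives the time, the measured TCP pose, the force, the opening and the grip force at its end, in the units of the state.
- state(): the state, without advancing time (a new reading comes with each control period).
- optics.get_image(name): name is "scene" or "top" or "wrist"; returns the picture (480x640x3 uint8, red, green, blue); there is no depth.
- optics.camera_params(name): a dict with "camera_matrix" (3x3 intrinsics, pixels), "position" and "attitude" of the camera in the world; the wrist camera has in their place "tool_from_camera" (4x4, takes a point from camera to tool coordinates, whose origin is the TCP and whose axes are the flange's). Camera axes: x right, y down, z forward; pixel columns grow to the right and rows downward; lengths in m; the calibration is good to about 2 mm. A picture is of the moment at which its call begins: read the wrist's pose just before it. camera_params takes no time and is no camera call.
- ctrl.finish_job(): hands the job in; it is judged then, once.
The state is a dict: "time_s": time; "joint_positions": joint angles; "dq": joint speeds; "effort": joint torques, N m; "position": TCP position; "tool_rot": TCP orientation; "force": force on the tool from outside, world axes, zero at the start; "moment": the same for the moment, N m; "grip_width": opening from 0.0 (shut) to 1.0 (fully open); "gripper_force": force on a finger pad.
Only numpy, scipy, OpenCV 4.12 (cv2) and the standard library are available. Lean on these libraries where they do the work, as an engineer would, in place of code of your own. Each camera call takes 0.05 s, during which the arm holds its last target. There are 200 camera calls.

## Task

Take the scraper block by its orange grip and wipe all five brass chips off the dark plate, over its open edge and into the blue catch tray; push them only with the scraper, never touch them with the gripper. Do not shift the red magnetic post that stands on the plate, nor any of the things lying about. Then stand the scraper upright in the middle of the yellow pad and let go.

Things in the scene. Friction and masses are not known exactly. Their poses are not given: they have to be found in the camera images.
- station: Fixed wiping station: dark steel plate on a grey base, blue catch tray at one side. Origin at table height, z up; x, y turn with the station. Plate top 50 mm above the origin, flat from x = -110 mm (open edge, no lip) to x = +112 and y = -112 to +112; beyond these an aluminium lip, 6 mm thick and 8 mm high, on the +x side and both y sides.
- tray (a point): Centre of the catch tray's inner floor, 4 mm above the table, directly below and beyond the plate's open edge (at x = -157 mm of the station, axes as the station's). Inside 95 mm along x (from the plate's edge outward) by 212 mm along y; walls 5 mm thick, tops 36 mm above the table.
- scraper: Scraper block standing on the table: white nylon foot 20 mm (x) by 60 mm (y), 24 mm high, on it an orange upright grip 20 mm (x) by 36 mm (y), from 24 to 64 mm height. Both broad faces (+x and -x) wipe alike. Origin at the centre of the foot's underside, z up. Weighs about 130 g.
- pad: Fixed yellow parking pad, 110 by 110 mm, 3 mm thick, flat on the table. Origin at the centre of its underside.
- post: Magnetic board post standing on the plate: red round foot 32 mm in diameter and 10 mm high, steel stem 12 mm in diameter, 24 mm high in all. Loose, 250 g. Origin at the centre of its underside.
- chip0: Loose brass chip about 18 by 13 mm, 6 mm thick, lying flat on the plate. Origin at the centre of its underside, z up.
- chip1: Loose brass chip about 16 by 14 mm, 6 mm thick, lying flat on the plate. Origin at the centre of its underside, z up.
- chip2: Loose brass chip about 19 by 12 mm, 6 mm thick, lying flat on the plate. Origin at the centre of its underside, z up.
- chip3: Loose brass chip about 17 by 15 mm, 6 mm thick, lying flat on the plate. Origin at the centre of its underside, z up.
- chip4: Loose brass chip about 15 by 15 mm, 6 mm thick, lying flat on the plate. Origin at the centre of its underside, z up.
- bottle: Bystander: white bottle with red cap, 48 mm in diameter, 120 mm high, standing. Origin at the centre of its underside.
- spool: Bystander: blue spool, 50 mm in diameter, 46 mm high, standing on its flange. Origin at the centre of its underside.
- tin: Bystander: low green jar with metal lid, 48 mm in diameter, 32 mm high. Origin at the centre of its underside.
- screwdriver: Bystander: screwdriver with red handle, 170 mm long, lying along its x axis. Origin at its underside, mid-length.
- module: Bystander: small green circuit board with a black chip and a metal connector, 55 by 40 mm, 14 mm high, lying flat. Origin at the centre of its underside.
- heatsink: Bystander: aluminium finned heat sink, 45 by 45 mm, 22 mm high. Origin at the centre of its underside.

How it is judged (in metres and radians):
On the way, in this order (a step that is already met when the one before it is completed fails the run):
1. the scraper has been taken up and brought over the plate (x of scraper in the frame of station between -0.13 and 0.13 m and y of scraper in the frame of station between -0.13 and 0.13 m and z of scraper in the frame of station above 0.045 m), for 0.1 s.
2. all five chips lie in the catch tray (x of chip0 in the frame of station between -0.206 and -0.108 m and y of chip0 in the frame of station between -0.108 and 0.108 m and z of each of chip0, chip1, chip2, chip3, chip4 in the frame of station below 0.042 m and x of chip1 in the frame of station between -0.206 and -0.108 m and y of chip1 in the frame of station between -0.108 and 0.108 m and x of chip2 in the frame of station between -0.206 and -0.108 m and y of chip2 in the frame of station between -0.108 and 0.108 m and x of chip3 in the frame of station between -0.206 and -0.108 m and y of chip3 in the frame of station between -0.108 and 0.108 m and x of chip4 in the frame of station between -0.206 and -0.108 m and y of chip4 in the frame of station between -0.108 and 0.108 m), for 0.2 s.
At the end, for the whole second after the job is handed in: All five chips lie at rest inside the catch tray (below the plate's level); the scraper stands at rest on the yellow pad, upright within 0.12 rad, its centre within 30 mm of the pad's centre (all of step 2 and horizontal distance between scraper and pad below 0.03 m and z of scraper in the frame of pad between 0 and 0.008 m and angle between scraper's own z axis and vertical below 0.12 rad and linear speed of scraper below 0.02 m/s and linear speed of each of chip0, chip1, chip2, chip3, chip4 below 0.03 m/s); the robot touches nothing.
It fails at once if the gripper's fingers touch a chip (contact force between the fingers and chip0 above 0.2 N or contact force between the fingers and chip1 above 0.2 N or contact force between the fingers and chip2 above 0.2 N or contact force between the fingers and chip3 above 0.2 N or contact force between the fingers and chip4 above 0.2 N).
It fails at once if the magnetic post is shifted more than 8 mm or tipped (distance of post from where it was at the start of the episode above 0.008 m or angle between post's own z axis and vertical above 0.3 rad).
It fails at once if a bystander is moved more than 15 mm (distance of any of bottle, spool, tin, screwdriver, module, heatsink from where it was at the start of the episode above 0.015 m).
It also fails if it takes over 72 s, if anything falls off the work surface, if the arm or the gripper's body presses on something with over 40 N, if the wrist force passes 120 N, or if a joint passes its speed limit or range.

## Working session

There is one attempt and no reset: what is moved stays moved. The work goes in short steps, Python scripts to look and compute and a tool call to move; the robot and the scene stay as the last step left them, time stands still between calls to the robot, and variables do not carry over. Pictures are saved under pics/ and viewed, at most 10 in all, crops included, and the job is handed in when it is done.

Besides the shell and the picture viewer there is one more tool, called as a command line: name --argument value ..., lists and objects as JSON in quotes. apply_moves: Moves the arm, as the interface text tells. Its arguments: {"type":"object","properties":{"moves":{"type":"array"},"grip_force":{"type":"number"}},"required":["moves"]}

```bash
mkdir -p pics; ls; python3 - <<'E'
from bench import state, optics, ctrl
import cv2
for n in ("top","scene"):
    im=optics.get_image(n); cv2.imwrite(f"pics/{n}0.png",im[:,:,::-1])
    print(n,optics.camera_params(n))
print(optics.camera_params("wrist"),ctrl.hold_point_z)
s=state();print(s["time_s"],s["position"],s["tool_rot"],s["force"])
E
```

```text
pics
top {'camera_matrix': array([[577.03304479,   0.        , 308.98605553],
       [  0.        , 577.03304479, 234.97789586],
       [  0.        ,   0.        ,   1.        ]]), 'position': array([0.32841583, 0.01490416, 1.21349175]), 'attitude': array([[-0.01260775, -0.98692901,  0.16066169],
       [-0.99972833,  0.00929149, -0.02137584],
       [ 0.01960365, -0.16088754, -0.98677804]])}
scene {'camera_matrix': array([[492.92669258,   0.        , 325.22868603],
       [  0.        , 492.92669258, 252.31102527],
       [  0.        ,   0.        ,   1.        ]]), 'position': array([ 1.1655842 , -0.14264414,  0.99294568]), 'attitude': array([[ 2.53700653e-01,  7.91839281e-01, -5.55541657e-01],
       [ 9.67282587e-01, -2.08049331e-01,  1.45189096e-01],
       [-6.13640786e-04, -5.74200339e-01, -8.18714599e-01]])}
{'camera_matrix': array([[367.55872294,   0.        , 320.83799405],
       [  0.        , 367.55872294, 238.20048365],
       [  0.        ,   0.        ,   1.        ]]), 'tool_from_camera': array([[ 2.75930591e-04, -9.59026763e-01, -2.83315357e-01,
         8.23826138e-02],
       [ 9.99999556e-01,  9.25746957e-06,  9.42597360e-04,
        -1.03341254e-03],
       [-9.01353311e-04, -2.83315491e-01,  9.59026340e-01,
        -1.78574082e-01],
       [ 0.00000000e+00,  0.00000000e+00,  0.00000000e+00,
         1.00000000e+00]])} -0.0188
0.1 [0.28114221 0.61325191 0.20487022] [[-9.09038362e-01  4.16712261e-01 -3.84737777e-04]
 [ 4.16712431e-01  9.09037788e-01 -1.02441303e-03]
 [-7.71442932e-05 -1.09155576e-03 -9.99999401e-01]] [0.16692129 0.83702993 0.15039508]
```

View pics/top0.png

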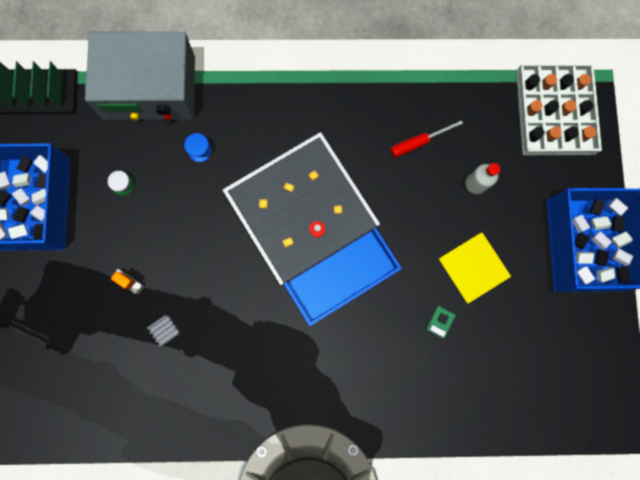

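View pics/scene0.png

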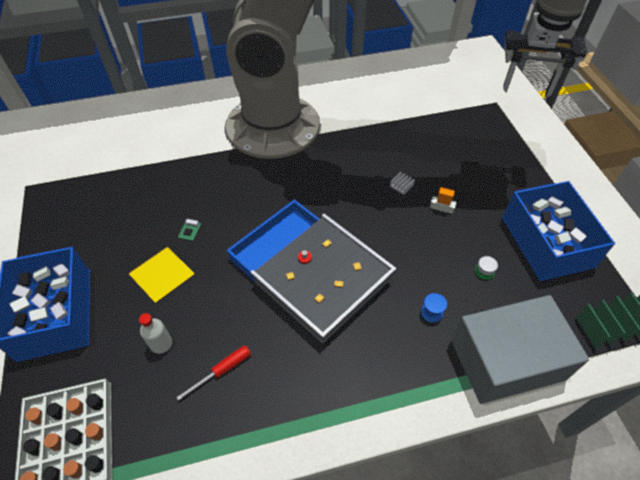

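The top view shows the scraper at (127,280), lying sideways to the image axes, and the heat sink close by at (163,330). The plate's corners are about (223,190), (320,134), (379,224) and (282,283), with the tray below. There are five chips, the post is at (317,229) and the pad at (475,268).

```bash
cat > h.py <<'E'
import numpy as np, cv2
from bench import state, optics, ctrl
def ray(P,uv,z,R=None,t=None):
    K=P["camera_matrix"]; R=P["attitude"] if R is None else R; t=P["position"] if t is None else t
    d=(R@np.linalg.inv(K)@np.c_[np.atleast_2d(uv),np.ones(len(np.atleast_2d(uv)))].T).T
    return (t+d*((z-t[2])/d[:,2])[:,None])[:,:2]
def proj(P,X):
    c=P["attitude"].T@(np.array(X)-P["position"]); c=P["camera_matrix"]@c; return c[:2]/c[2]
def blobs(im,lo,hi,amin=10,roi=None):
    h=cv2.cvtColor(im,cv2.COLOR_RGB2HSV); m=cv2.inRange(h,np.array(lo),np.array(hi))
    if roi: q=np.zeros_like(m); x0,y0,x1,y1=roi; q[y0:y1,x0:x1]=m[y0:y1,x0:x1]; m=q
    cs,_=cv2.findContours(m,cv2.RETR_EXTERNAL,cv2.CHAIN_APPROX_NONE)
    out=[]
    for c in cs:
        M=cv2.moments(c)
        if M["m00"]>=amin: out.append((M["m00"],(M["m10"]/M["m00"],M["m01"]/M["m00"]),c))
    return sorted(out,key=lambda b:-b[0])
E
python3 - <<'E'
from h import *
np.set_printoptions(precision=4,suppress=True)
rois={"top":(200,120,420,330),"scene":(220,190,410,350)}
for n in ("top","scene"):
    P=optics.camera_params(n); im=cv2.imread(f"pics/{n}0.png")[:,:,::-1].copy()
    print("==",n)
    for a,c,_ in blobs(im,(12,90,110),(28,255,255),10,rois[n]): print("chip",a,np.round(c,1),ray(P,c,.056))
    h=blobs(im,(0,150,90),(8,255,255),10,rois[n])
    for a,c,_ in h: print("post",a,np.round(c,1),ray(P,c,.06))
    for a,c,k in blobs(im,(5,150,120),(22,255,255),20,(100,255,160,310) if n=="top" else (420,180,470,220)):
        w=ray(P,k.reshape(-1,2),.064); print("grip",a,np.round(c,1),ray(P,c,.064),cv2.minAreaRect((w*1000).astype(np.float32)))
    for a,c,k in blobs(im,(24,150,100),(35,255,255),500):
        w=ray(P,k.reshape(-1,2),.003); print("pad",a,cv2.minAreaRect((w*1000).astype(np.float32)))
    for a,c,k in blobs(im,(100,120,60),(125,255,255),1000,rois[n])[:1]:
        w=ray(P,k.reshape(-1,2),.036); print("tray",a,cv2.minAreaRect((w*1000).astype(np.float32)))
    # white lip: bright low-sat
    for a,c,k in blobs(im,(0,0,165),(180,50,255),30,rois[n])[:3]:
        w=ray(P,k.reshape(-1,2),.058); r=cv2.minAreaRect((w*1000).astype(np.float32)); print("lip",a,r,cv2.boxPoints(r))
    for a,c,k in blobs(im,(0,0,100),(180,60,255),30,(140,305,190,350) if n=="top" else (385,165,420,200))[:2]:
        w=ray(P,k.reshape(-1,2),.022); print("sink",a,cv2.minAreaRect((w*1000).astype(np.float32)))
for n,r,s in(("top",(90,245,200,355),7),("scene",(380,160,480,230),7)):
    im=cv2.imread(f"pics/{n}0.png"); c=cv2.resize(im[r[1]:r[3],r[0]:r[2]],None,fx=4,fy=4,interpolation=cv2.INTER_CUBIC); cv2.imwrite(f"pics/c_{n}.png",c)
E
```

```text
== top
chip 69.5 [262.9 203.4] [[0.5832 0.0833]]
chip 68.0 [287.6 241.8] [[0.5033 0.0333]]
chip 63.5 [313. 175.] [[ 0.6424 -0.0201]]
chip 62.0 [288.7 186.9] [[0.6175 0.0303]]
chip 61.5 [337.5 209. ] [[ 0.5702 -0.0694]]
post 322.5 [405.6 146.1] [[ 0.7021 -0.2139]]
post 178.5 [316.8 228.7] [[ 0.529  -0.0261]]
grip 187.0 [120.6 279.4] [[0.4299 0.3644]] ((430.560546875, 364.33770751953125), (39.02930450439453, 22.523822784423828), 56.41896438598633)
pad 2771.0 ((453.1343078613281, -360.9888916015625), (113.75422668457031, 114.1820068359375), 30.478412628173828)
tray 5396.5 ((434.4774169921875, -78.86615753173828), (103.7203369140625, 227.30398559570312), 31.177927017211914)
lip 932.0 ((575.9891967773438, 6.2759552001953125), (229.24114990234375, 237.7357940673828), 30.992481231689453) [[ 416.5243   49.1526]
 [ 538.9406 -154.6428]
 [ 735.4541  -36.6007]
 [ 613.0378  167.1947]]
sink 485.0 ((330.45709228515625, 287.910888671875), (46.603336334228516, 47.12501525878906), 34.903743743896484)
== scene
chip 43.5 [338.3 283.3] [[0.6185 0.0304]]
chip 43.5 [356.9 265.8] [[0.5844 0.0837]]
chip 43.0
[... 199 characters left out ...]
-0.1983]]
grip 91.5 [446.2 191.8] [[0.4326 0.364 ]] ((432.6723327636719, 364.08282470703125), (37.00798034667969, 25.043235778808594), 55.83863067626953)
pad 1851.0 ((453.5043029785156, -360.86395263671875), (114.76913452148438, 112.41219329833984), 30.29857635498047)
tray 2950.0 ((440.5167541503906, -79.8319091796875), (113.42546081542969, 238.08053588867188), 31.39173126220703)
lip 688.5 ((576.5486450195312, 6.7646942138671875), (228.8079376220703, 237.12554931640625), 31.020490646362305) [[ 417.4057   49.4135]
 [ 539.6071 -153.7991]
 [ 735.6917  -35.8841]
 [ 613.4902  167.3285]]
sink 204.0 ((336.6346740722656, 284.46942138671875), (47.35597229003906, 58.39131546020508), 36.20770263671875)
```

The two views agree to about 2 mm, and the measured sizes match those given: lip 229x237, pad about 113, grip about 37x22. In the station frame the post is at (-53,-4), the chips are at y≈±60, and one chip sits at (52,-1) behind the post. My plan is to push that chip sideways to +y, then make two straight wipes.

```bash
cat >> h.py <<'E'
O=np.array([.5729,.0044]); a=np.deg2rad(31.0); SX=np.array([np.cos(a),np.sin(a)]); SY=np.array([-SX[1],SX[0]])
def st(x,y): return O+SX*x/1000+SY*y/1000
from scipy.spatial.transform import Rotation as Rn
def plan(targets):
    """targets: (xy, z, direction of tool y in deg) -> shift mm, turn deg, from present pose"""
    s=state(); p,R=s["position"],s["tool_rot"]
    for xy,z,th in targets:
        t=np.deg2rad(th); y=np.array([np.cos(t),np.sin(t),0]); zz=np.array([0,0,-1.]); T=np.c_[np.cross(y,zz),y,zz]
        print(np.round(R.T@(np.r_[xy,z]-p)*1000,1),np.round(Rn.from_matrix(R.T@T).as_rotvec(degrees=True),1))
    print(s["time_s"],np.round(p,4),s["grip_width"],np.round(s["force"],2),np.round(s["joint_positions"],0))
E
python3 -c "
from h import *
plan([((.4315,.3642),.205,56),((.4315,.3642),.032,56)])"
```

```text
[-2.405e+02 -1.637e+02  1.000e-01] [-0.1  0.   9.4]
[-240.5 -163.6  173.1] [-0.1  0.   9.4]
0.1 [0.2811 0.6133 0.2049] 1.0030588811222696 [0.17 0.84 0.15] [-74.  24.   4.  92.  -2.  64.  -4.]
```

apply_moves --moves '[[[-25,-17,0],[0,0,1],1],[[-60,-41,0],[0,0,3],1],[[-95,-65,0],[0,0,4],1],[[-130,-88,0],[0,0,5],1],[[-165,-112,0],[0,0,7],1],[[-200,-136,0],[0,0,8],1],[[-225,-153,0],[0,0,9],1],[[-240.5,-163.5,0],[0,0,9.4],1],[[-240.5,-163.5,20],[0,0,9.4],1],[[-240.5,-163.5,40],[0,0,9.4],1]]' --grip_force 40

```text
time_s: 1.1
position: [0.432, 0.365, 0.1653]
tool_rot: [[-0.829, 0.56, 0.001], [0.56, 0.829, 0.001], [0.0, 0.001, -1.0]]
force: [-0.7, 0.2, -1.0]
grip_width: 0.996
gripper_force: 0.0
```

```bash
python3 - <<'E'
from h import *
s=state(); im=optics.get_image("wrist"); cv2.imwrite("pics/w1.png",im[:,:,::-1])
P=optics.camera_params("wrist"); R,p=s["tool_rot"],s["position"]; M=P["tool_from_camera"]
for a,c,k in blobs(im,(5,150,120),(22,255,255),100)[:2]:
    w=ray(P,k.reshape(-1,2),.064,R@M[:3,:3],R@M[:3,3]+p); r=cv2.minAreaRect((w*1000).astype(np.float32)); print(a,c,r,cv2.boxPoints(r))
plan([((.4315,.3642),.032,56)])
E
```

```text
[ -1.    1.  129.8] [-0.2 -0.   0. ]
1.15 [0.4304 0.3642 0.1618] 0.9971861051307827 [-1.58 -1.24 -3.82] [-56.  17.  11. 109.  -4.  54.  13.]
```

View pics/w1.png

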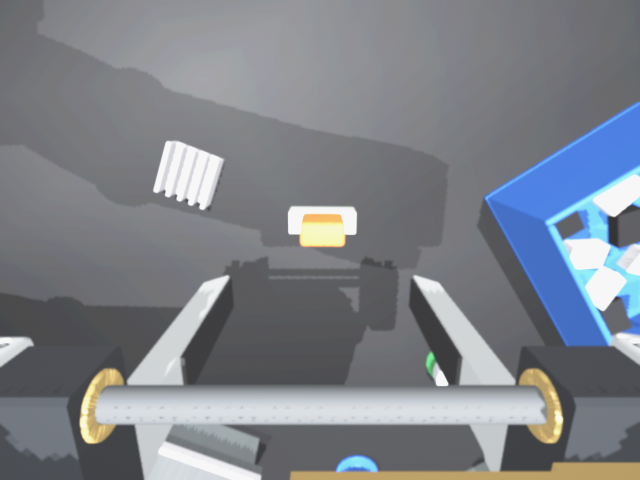

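The wrist view shows the scraper aligned with the fingers, its grip top at about (322,234). I'll check the offset along the tool's x by casting that point.

```bash
python3 - <<'E'
from h import *
s=state(); P=optics.camera_params("wrist"); R,p=s["tool_rot"],s["position"]; M=P["tool_from_camera"]
im=cv2.imread("pics/w1.png")[:,:,::-1].copy()
print(im[205:250:4,322].tolist())
c=ray(P,[(322,223),(322,246),(322,234.5),(300,240),(345,240)],.064,R@M[:3,:3],R@M[:3,3]+p); print(c, (np.c_[c,[.064]*5]-p)@R)
E
```

```text
[[131, 133, 135], [244, 245, 244], [247, 240, 218], [247, 188, 104], [247, 196, 110], [247, 247, 188], [247, 247, 202], [247, 247, 197], [247, 247, 190], [247, 247, 183], [247, 225, 136], [110, 113, 117]]
[[0.41961584 0.37135223]
 [0.43512738 0.36092337]
 [0.42730037 0.36618569]
 [0.42138219 0.34934417]
 [0.44110463 0.37866524]] [[ 0.01287997  0.00022099  0.09785688]
 [-0.00581142  0.00024283  0.0978428 ]
 [ 0.00362012  0.00023181  0.0978499 ]
 [-0.00088548 -0.01704125  0.09790193]
 [-0.00085159  0.01829549  0.09778861]]
```

```bash
python3 -c "
from h import *
plan([((.430,.3655),.032,56)])"
```

```text
[  1.    1.3 129.8] [-0.2 -0.   0. ]
1.15 [0.4304 0.3642 0.1618] 0.9971861051307827 [-1.58 -1.24 -3.82] [-56.  17.  11. 109.  -4.  54.  13.]
```

apply_moves --moves '[[[1,0,15],[0,0,0],1],[[2,0,40],[0,0,0],1],[[2,0,70],[0,0,0],1],[[2,0,95],[0,0,0],1],[[2,0,113],[0,0,0],1],[[2,0,125],[0,0,0],1],[[2,0,132],[0,0,0],1],[[2,0,133],[0,0,0],1],[[2,0,133],[0,0,0],1],[[2,0,133],[0,0,0],0.5]]'

```text
time_s: 2.15
position: [0.4304, 0.3662, 0.0333]
tool_rot: [[-0.829, 0.56, 0.001], [0.56, 0.829, 0.001], [-0.0, 0.001, -1.0]]
force: [0.1, -0.1, 0.1]
grip_width: 0.949
gripper_force: 0.0
```

apply_moves --moves '[[[0,0,0],[0,0,0],0.2],[[0,0,0],[0,0,0],0.2],[[0,0,0],[0,0,0],0.2],[[0,0,0],[0,0,0],0.2],[[0,0,0],[0,0,0],0.2],[[0,0,0],[0,0,0],0.2],[[0,0,0],[0,0,0],0.2],[[0,0,0],[0,0,0],0.2],[[0,0,0],[0,0,0],0.2],[[0,0,0],[0,0,0],0.2]]'

```text
time_s: 3.15
position: [0.4301, 0.3659, 0.0325]
tool_rot: [[-0.829, 0.56, -0.0], [0.56, 0.829, 0.0], [0.0, 0.0, -1.0]]
force: [0.6, 0.6, -0.1]
grip_width: 0.379
gripper_force: 40.0
```

```bash
python3 -c "
from h import *
plan([(st(52,-30),.15,31),(st(52,-30),.082,31)])"
```

```text
[-369.8 -185.2 -117.5] [-0. -0. 25.]
[-369.8 -185.2  -49.5] [-0. -0. 25.]
3.15 [0.4301 0.3659 0.0325] 0.378974367987113 [ 0.56  0.58 -0.13] [-54.  27.   9. 115.  -7.  39.  15.]
```

apply_moves --moves '[[[0,0,-20],[0,0,0],0.2],[[0,0,-55],[0,0,0],0.2],[[-10,-5,-90],[0,0,0],0.2],[[-35,-18,-115],[0,0,2],0.2],[[-70,-35,-118],[0,0,5],0.2],[[-107,-53,-118],[0,0,8],0.2],[[-145,-72,-118],[0,0,11],0.2],[[-183,-91,-118],[0,0,14],0.2],[[-221,-110,-118],[0,0,17],0.2],[[-259,-129,-118],[0,0,20],0.2]]'

```text
time_s: 4.15
position: [0.573, 0.1124, 0.1505]
tool_rot: [[-0.586, 0.81, -0.0], [0.81, 0.586, 0.0], [0.0, -0.0, -1.0]]
force: [0.4, 0.9, -0.6]
grip_width: 0.382
gripper_force: 40.0
```

```bash
python3 -c "
from h import *
plan([(st(52,-30),.15,31),(st(52,-30),.0835,31)])"
```

```text
[-121.8  -14.     0.5] [-0.  -0.   4.9]
[-121.8  -14.    67. ] [-0.  -0.   4.9]
4.15 [0.573  0.1124 0.1505] 0.38158907905509937 [ 0.35  0.91 -0.64] [-35.  20.  21. 108.  -9.  54.  27.]
```

apply_moves --moves '[[[-35,-4,0],[0,0,2],0.2],[[-70,-8,0],[0,0,3],0.2],[[-100,-12,0],[0,0,4],0.2],[[-117,-14,0],[0,0,5],0.2],[[-122,-14,0],[0,0,5],0.2],[[-122,-14,0],[0,0,5],0.2],[[-122,-14,15],[0,0,5],0.2],[[-122,-14,35],[0,0,5],0.2],[[-122,-14,50],[0,0,5],0.2],[[-122,-14,56],[0,0,5],0.2]]'

```text
time_s: 5.15
position: [0.6315, 0.0082, 0.0922]
tool_rot: [[-0.516, 0.857, -0.003], [0.857, 0.516, -0.0], [0.001, -0.002, -1.0]]
force: [-0.2, -0.5, -0.6]
grip_width: 0.381
gripper_force: 40.0
```

```bash
python3 - <<'E'
from h import *
im=optics.get_image("scene"); cv2.imwrite("pics/s2.png",cv2.resize(im[180:350,210:420,::-1],None,fx=3.5,fy=3.5,interpolation=cv2.INTER_CUBIC))
plan([(st(52,-30),.0835,31),(st(52,21),.0835,31)])
E
```

```text
[-2.7 -0.1  8.7] [-0.1 -0.1  0. ]
[48.3 -0.   8.8] [-0.1 -0.1  0. ]
5.2 [0.6316 0.0078 0.0922] 0.38254998948009417 [-1.13 -0.25 -1.79] [-23.  29.  22. 104. -14.  50.  37.]
```

View pics/s2.png

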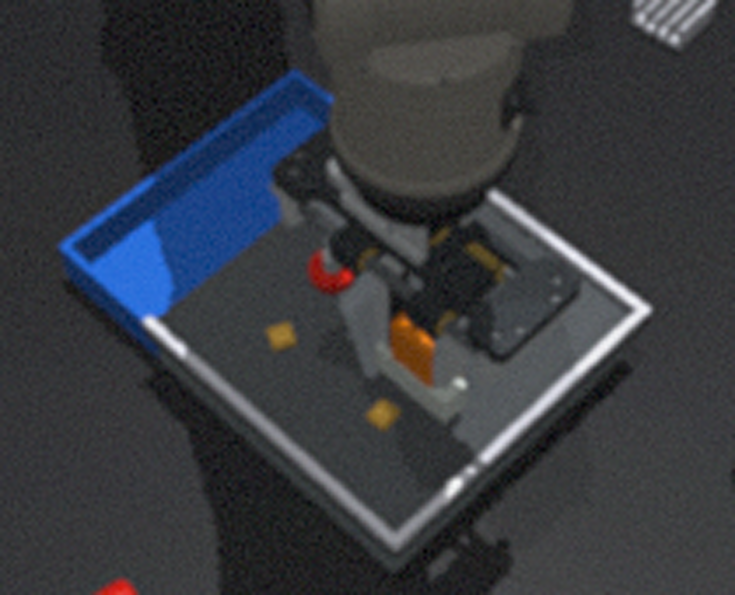

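Picture s2 shows the scraper between the post and the lip, and both nearby chips clear of the foot. I'll go down in steps.

apply_moves --moves '[[[-1,0,2],[0,0,0],0.2],[[-1,0,4],[0,0,0],0.2],[[-1,0,6],[0,0,0],0.2],[[-1,0,8],[0,0,0],0.2],[[-1,0,8],[0,0,0],0.2],[[-1,0,8],[0,0,0],0.2],[[-1,0,8],[0,0,0],0.2],[[-1,0,8],[0,0,0],0.2],[[-1,0,8],[0,0,0],0.2],[[-1,0,8],[0,0,0],0.2]]'

```text
time_s: 6.2
position: [0.6334, 0.0062, 0.0865]
tool_rot: [[-0.515, 0.857, 0.0], [0.857, 0.515, -0.0], [-0.0, 0.0, -1.0]]
force: [-0.5, -0.2, -2.1]
grip_width: 0.384
gripper_force: 40.0
```

```bash
python3 - <<'E'
from h import *
plan([(st(52,-30),.0835,31),(st(52,21),.0835,31)])
E
```

```text
[-0.4 -0.8  3. ] [ 0.  0. -0.]
[50.6 -0.8  3. ] [ 0.  0. -0.]
6.2 [0.6334 0.0062 0.0865] 0.3840305277669176 [-0.53 -0.25 -2.14] [-23.  29.  22. 104. -14.  49.  37.]
```

apply_moves --moves '[[[0,0,1.5],[0,0,0],0.2],[[0,0,3],[0,0,0],0.2],[[5,0,3],[0,0,0],0.2],[[12,0,3],[0,0,0],0.2],[[20,0,3],[0,0,0],0.2],[[28,0,3],[0,0,0],0.2],[[36,0,3],[0,0,0],0.2],[[43,0,3],[0,0,0],0.2],[[48,0,3],[0,0,0],0.2],[[51,0,3],[0,0,0],0.2]]'

```text
time_s: 7.2
position: [0.6069, 0.0505, 0.0835]
tool_rot: [[-0.515, 0.857, -0.0], [0.857, 0.515, 0.0], [0.0, 0.0, -1.0]]
force: [1.0, -0.3, -1.0]
grip_width: 0.383
gripper_force: 40.0
```

```bash
python3 - <<'E'
from h import *
plan([(st(52,21),.0835,31),(st(52,21),.14,31),(st(86,57),.14,-59),(st(86,57),.0835,-59)])
E
```

```text
[-1.  -0.9  0. ] [ 0. -0.  0.]
[ -1.   -0.9 -56.5] [ 0. -0.  0.]
[ 35.   33.1 -56.5] [-0. -0. 90.]
[35.  33.1  0. ] [-0. -0. 90.]
7.2 [0.6069 0.0505 0.0835] 0.38315842650419285 [ 1.01 -0.34 -1.01] [-28.  27.  22. 108. -14.  47.  32.]
```

apply_moves --moves '[[[-1,0,-15],[0,0,0],0.2],[[-1,0,-40],[0,0,0],0.2],[[0,0,-56],[0,0,0],0.2],[[0,0,-57],[0,0,6],0.2],[[5,5,-57],[0,0,14],0.2],[[10,10,-57],[0,0,22],0.2],[[15,15,-57],[0,0,30],0.2],[[20,20,-57],[0,0,38],0.2],[[25,25,-57],[0,0,46],0.2],[[30,30,-57],[0,0,54],0.2]]'

```text
time_s: 8.2
position: [0.6178, 0.0913, 0.1414]
tool_rot: [[0.397, 0.918, 0.001], [0.918, -0.397, 0.0], [0.001, 0.0, -1.0]]
force: [0.1, 0.4, -1.7]
grip_width: 0.379
gripper_force: 40.0
```

```bash
python3 - <<'E'
from h import *
plan([(st(86,57),.14,-59),(st(86,57),.0835,-59)])
E
```

```text
[ 5.5 -3.   1.4] [ 0.  -0.  35.6]
[ 5.5 -3.  57.9] [ 0.  -0.  35.6]
8.2 [0.6178 0.0913 0.1414] 0.3789776574901989 [ 0.08  0.38 -1.67] [-41.  27.  36. 104. -19.  55. -21.]
```

apply_moves --moves '[[[1,-1,0],[0,0,8],0.2],[[3,-2,0],[0,0,16],0.2],[[5,-3,0],[0,0,24],0.2],[[5.5,-3,0],[0,0,31],0.2],[[5.5,-3,0],[0,0,35],0.2],[[5.5,-3,0],[0,0,36],0.2],[[5.5,-3,0],[0,0,36],0.2],[[5.5,-3,15],[0,0,36],0.2],[[5.5,-3,30],[0,0,36],0.2],[[5.5,-3,35],[0,0,36],0.2]]'

```text
time_s: 9.2
position: [0.6157, 0.0972, 0.1031]
tool_rot: [[0.857, 0.515, -0.003], [0.515, -0.857, -0.001], [-0.003, -0.001, -1.0]]
force: [-0.1, -0.2, -0.9]
grip_width: 0.385
gripper_force: 40.0
```

```bash
cat >> h.py <<'E'
def chips():
    rois={"top":(200,120,420,330),"scene":(220,190,410,350)}
    for n in rois:
        P=optics.camera_params(n); im=optics.get_image(n); cv2.imwrite(f"pics/last_{n}.png",im[:,:,::-1])
        for a,c,_ in blobs(im,(12,90,90),(28,255,255),10,rois[n]):
            d=ray(P,c,.056)[0]-O; e=ray(P,c,.010)[0]-O
            print(n,"chip",a,"plate",np.round([d@SX*1000,d@SY*1000]),"tray",np.round([e@SX*1000,e@SY*1000]))
        for a,c,_ in blobs(im,(0,150,60),(8,255,255),10,rois[n]):
            d=ray(P,c,.06)[0]-O; print(n,"red",a,np.round([d@SX*1000,d@SY*1000],1))
E
python3 - <<'E'
from h import *
chips()
plan([(st(86,57),.0835,-59),(st(-104,57),.0835,-59)])
E
```

```text
top chip 70.5 plate [49. 62.] tray [59. 59.]
top chip 61.5 plate [-40. -62.] tray [-34. -70.]
top chip 60.5 plate [-45.  60.] tray [-38.  57.]
top chip 53.0 plate [57. 38.] tray [67. 34.]
top chip 50.5 plate [ 47. -57.] tray [ 57. -65.]
top chip 21.0 plate [88. 46.] tray [100.  42.]
top red 343.0 [  -1.8 -253.1]
top red 177.5 [-53.3  -3.7]
scene chip 90.0 plate [67. 92.] tray [ 49. 118.]
scene chip 43.5 plate [ 48. -57.] tray [ 29. -39.]
scene chip 42.0 plate [-40. -62.] tray [-63. -44.]
scene chip 33.5 plate [56. 38.] tray [37. 61.]
scene chip 30.5 plate [-44.  59.] tray [-68.  83.]
scene red 58.5 [-49.1  -8.5]
scene red 20.0 [  21.6 -249.4]
[ 1.4  0.1 20.5] [-0.   0.1 -0. ]
[-188.6    0.2   21. ] [-0.   0.1 -0. ]
9.3 [0.6161 0.0969 0.104 ] 0.37939008823860126 [-0.1  -0.57 -0.44] [-46.  32.  43. 106. -27.  53. -50.]
```

View pics/last_scene.png

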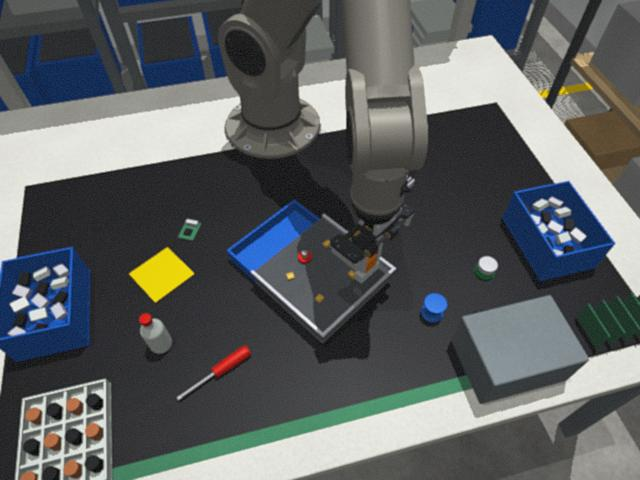

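D is now at (57,38) and the other chips are undisturbed, so I'll wipe at y=53.

apply_moves --moves '[[[1,1,0],[0,0,0],0.2],[[1,3,0],[0,0,0],0.2],[[1.5,4,3],[0,0,0],0.2],[[1.5,4,8],[0,0,0],0.2],[[1.5,4,13],[0,0,0],0.2],[[1.5,4,17],[0,0,0],0.2],[[1.5,4,17],[0,0,0],0.2],[[1.5,4,17],[0,0,0],0.2],[[1.5,4,17],[0,0,0],0.2],[[1.5,4,17],[0,0,0],0.2]]'

```text
time_s: 10.3
position: [0.6203, 0.0947, 0.0886]
tool_rot: [[0.857, 0.515, 0.0], [0.515, -0.857, 0.0], [0.0, 0.0, -1.0]]
force: [-1.2, 0.5, -0.7]
grip_width: 0.379
gripper_force: 40.0
```

```bash
python3 - <<'E'
from h import *
plan([(st(86,53),.0835,-59),(st(-105,53),.0835,-59)])
E
```

```text
[-1.1 -0.   5.1] [ 0. -0. -0.]
[-1.921e+02  1.000e-01  5.100e+00] [ 0. -0. -0.]
10.3 [0.6203 0.0947 0.0886] 0.37948355607517276 [-1.19  0.49 -0.66] [-45.  33.  42. 106. -28.  52. -49.]
```

Down 5 mm, then wipe at about 0.1 m/s.

apply_moves --moves '[[[0,0,2],[0,0,0],0.2],[[0,0,4],[0,0,0],0.2],[[0,0,5],[0,0,0],0.2],[[-3,0,5],[0,0,0],0.2],[[-9,0,5],[0,0,0],0.2],[[-18,0,5],[0,0,0],0.2],[[-28,0,5],[0,0,0],0.2],[[-38,0,5],[0,0,0],0.2],[[-48,0,5],[0,0,0],0.2],[[-58,0,5],[0,0,0],0.2]]'

```text
time_s: 11.3
position: [0.5696, 0.0643, 0.0835]
tool_rot: [[0.857, 0.515, -0.0], [0.515, -0.857, 0.0], [0.0, -0.0, -1.0]]
force: [0.2, -0.0, -1.0]
grip_width: 0.383
gripper_force: 40.0
```

apply_moves --moves '[[[-10,0,0],[0,0,0],0.2],[[-20,0,0],[0,0,0],0.2],[[-30,0,0],[0,0,0],0.2],[[-40,0,0],[0,0,0],0.2],[[-50,0,0],[0,0,0],0.2],[[-60,0,0],[0,0,0],0.2],[[-70,0,0],[0,0,0],0.2],[[-80,0,0],[0,0,0],0.2],[[-88,0,0],[0,0,0],0.2],[[-96,0,0],[0,0,0],0.2]]'

```text
time_s: 12.3
position: [0.4876, 0.0151, 0.0835]
tool_rot: [[0.857, 0.515, 0.0], [0.515, -0.857, 0.0], [0.0, -0.0, -1.0]]
force: [0.9, 0.6, -0.4]
grip_width: 0.383
gripper_force: 40.0
```

```bash
python3 - <<'E'
from h import *
plan([(st(-105,53),.0835,-59)])
E
```

```text
[-37.3   0.1  -0. ] [-0. -0. -0.]
12.3 [0.4876 0.0151 0.0835] 0.3828714384280334 [ 0.94  0.59 -0.39] [-48.  22.  46. 124. -23.  43. -45.]
```

apply_moves --moves '[[[-6,0,0],[0,0,0],0.2],[[-12,0,0],[0,0,0],0.2],[[-18,0,0],[0,0,0],0.2],[[-24,0,0],[0,0,0],0.2],[[-30,0,0],[0,0,0],0.2],[[-35,0,0],[0,0,0],0.2],[[-39,0,0],[0,0,0],0.2],[[-39,0,0],[0,0,0],0.2],[[-39,0,0],[0,0,0],0.2],[[-35,0,-10],[0,0,0],0.2]]'

```text
time_s: 13.3
position: [0.4575, -0.0028, 0.0932]
tool_rot: [[0.858, 0.514, -0.002], [0.514, -0.858, -0.001], [-0.002, -0.0, -1.0]]
force: [-0.1, -0.2, -1.9]
grip_width: 0.381
gripper_force: 40.0
```

```bash
python3 - <<'E'
from h import *
chips()
plan([(st(86,-61),.135,-59),(st(86,-61),.0835,-59)])
E
```

```text
top chip 63.5 plate [ 47. -57.] tray [ 57. -64.]
top red 339.5 [  -1.8 -253.1]
scene chip 139.0 plate [-131.   85.] tray [-159.  110.]
scene chip 46.0 plate [ 48. -58.] tray [ 29. -40.]
scene chip 40.0 plate [-39. -62.] tray [-62. -44.]
scene chip 12.0 plate [-110.   17.] tray [-137.   39.]
scene red 68.5 [-47.5  -7.5]
scene red 22.5 [  21.5 -249.4]
[186.8 113.6 -40. ] [ 0.  -0.1 -0. ]
[186.7 113.6  11.5] [ 0.  -0.1 -0. ]
13.4 [ 0.4594 -0.0023  0.0946] 0.38141756121620124 [-0.94  0.03 -1.53] [-49.  18.  49. 127. -20.  43. -46.]
```

apply_moves --moves '[[[0,0,-12],[0,0,0],0.2],[[0,0,-30],[0,0,0],0.2],[[5,3,-45],[0,0,0],0.2],[[25,15,-50],[0,0,0],0.2],[[53,32,-50],[0,0,0],0.2],[[83,50,-50],[0,0,0],0.2],[[113,69,-50],[0,0,0],0.2],[[143,87,-50],[0,0,0],0.2],[[168,102,-50],[0,0,0],0.2],[[184,112,-50],[0,0,0],0.2]]'

```text
time_s: 14.4
position: [0.6753, -0.0039, 0.1441]
tool_rot: [[0.857, 0.515, 0.0], [0.515, -0.857, -0.001], [-0.0, 0.001, -1.0]]
force: [-1.1, 1.1, -1.0]
grip_width: 0.377
gripper_force: 40.0
```

```bash
python3 - <<'E'
from h import *
chips()
im=cv2.imread("pics/last_top.png"); cv2.imwrite("pics/t3.png",cv2.resize(im[120:330,200:420],None,fx=2.8,fy=2.8))
plan([(st(86,-61),.0835,-59)])
E
```

```text
top chip 119.5 plate [-133.   53.] tray [-130.   50.]
top chip 53.0 plate [-40. -62.] tray [-34. -70.]
top chip 44.0 plate [ 46. -58.] tray [ 56. -66.]
top red 346.5 [  -1.9 -252.9]
top red 180.5 [-53.3  -3.5]
scene chip 124.0 plate [ 49. -16.] tray [30.  5.]
scene chip 21.5 plate [-110.   23.] tray [-137.   46.]
scene red 19.0 [  21.6 -249.5]
scene red 12.5 [-60.9 -10.4]
[ 2.6  0.9 60.4] [ 0.1  0.  -0. ]
14.5 [ 0.6753 -0.0041  0.1439] 0.38361687019045765 [-0.65  0.31 -1.14] [-36.  34.  45.  97. -27.  60. -41.]
```

View pics/t3.png

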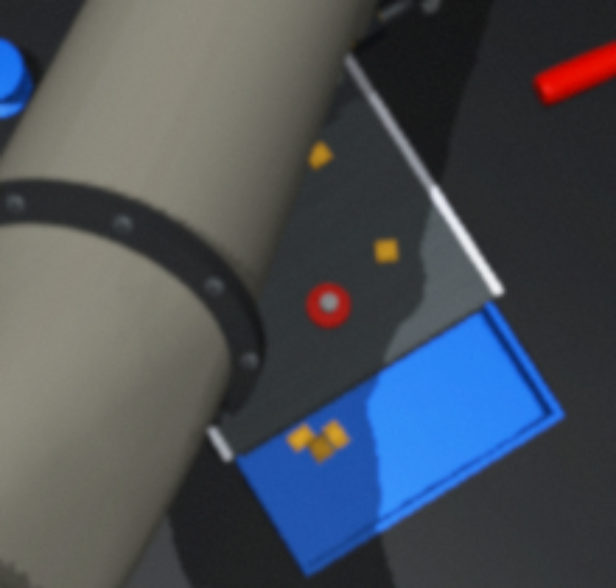

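The picture shows three chips in the tray, the post unmoved, and two chips left at y≈-60. Next is the second wipe.

apply_moves --moves '[[[2,1,5],[0,0,0],0.2],[[2,1,20],[0,0,0],0.2],[[2,1,37],[0,0,0],0.2],[[2,1,48],[0,0,0],0.2],[[2,1,54],[0,0,0],0.2],[[2,1,55],[0,0,0],0.2],[[2,1,55],[0,0,0],0.2],[[2,1,55],[0,0,0],0.2],[[2,1,55],[0,0,0],0.2],[[2,1,55],[0,0,0],0.2]]'

```text
time_s: 15.5
position: [0.6759, -0.0038, 0.0888]
tool_rot: [[0.857, 0.515, 0.0], [0.515, -0.857, 0.0], [0.0, 0.0, -1.0]]
force: [0.3, -0.5, -2.3]
grip_width: 0.384
gripper_force: 40.0
```

```bash
python3 - <<'E'
from h import *
plan([(st(86,-61),.0835,-59),(st(-107,-61),.0835,-59)])
E
```

```text
[1.9 0.9 5.3] [ 0. -0. -0.]
[-191.1    1.     5.2] [ 0. -0. -0.]
15.5 [ 0.6759 -0.0038  0.0888] 0.38420890408327985 [ 0.27 -0.55 -2.28] [-34.  38.  42.  99. -30.  55. -39.]
```

apply_moves --moves '[[[0,1,2],[0,0,0],0.2],[[0,1,4],[0,0,0],0.2],[[0,1,5],[0,0,0],0.2],[[-3,1,5],[0,0,0],0.2],[[-9,1,5],[0,0,0],0.2],[[-18,1,5],[0,0,0],0.2],[[-28,1,5],[0,0,0],0.2],[[-38,1,5],[0,0,0],0.2],[[-48,1,5],[0,0,0],0.2],[[-58,1,5],[0,0,0],0.2]]'

```text
time_s: 16.5
position: [0.6257, -0.035, 0.0836]
tool_rot: [[0.858, 0.514, 0.0], [0.514, -0.858, 0.0], [0.0, -0.0, -1.0]]
force: [-0.6, -0.5, -1.4]
grip_width: 0.381
gripper_force: 40.0
```

apply_moves --moves '[[[-10,0,0],[0,0,0],0.2],[[-20,0,0],[0,0,0],0.2],[[-30,0,0],[0,0,0],0.2],[[-40,0,0],[0,0,0],0.2],[[-50,0,0],[0,0,0],0.2],[[-60,0,0],[0,0,0],0.2],[[-70,0,0],[0,0,0],0.2],[[-80,0,0],[0,0,0],0.2],[[-88,0,0],[0,0,0],0.2],[[-96,0,0],[0,0,0],0.2]]'

```text
time_s: 17.5
position: [0.5437, -0.0842, 0.0835]
tool_rot: [[0.857, 0.515, 0.0], [0.515, -0.857, 0.0], [0.0, 0.0, -1.0]]
force: [0.1, -0.4, -0.6]
grip_width: 0.381
gripper_force: 40.0
```

```bash
python3 - <<'E'
from h import *
plan([(st(-107,-61),.0835,-59)])
E
```

```text
[-36.3   0.1   0. ] [ 0. -0. -0.]
17.5 [ 0.5437 -0.0842  0.0835] 0.3806240800675148 [ 0.1  -0.38 -0.58] [-33.  28.  45. 116. -27.  47. -31.]
```

apply_moves --moves '[[[-6,0,0],[0,0,0],0.2],[[-12,0,0],[0,0,0],0.2],[[-18,0,0],[0,0,0],0.2],[[-24,0,0],[0,0,0],0.2],[[-30,0,0],[0,0,0],0.2],[[-35,0,0],[0,0,0],0.2],[[-37,0,0],[0,0,0],0.2],[[-37,0,0],[0,0,0],0.2],[[-37,0,0],[0,0,0],0.2],[[-33,0,-10],[0,0,0],0.2]]'

```text
time_s: 18.5
position: [0.5152, -0.1009, 0.093]
tool_rot: [[0.858, 0.514, -0.002], [0.514, -0.858, -0.0], [-0.002, -0.001, -1.0]]
force: [0.5, 0.2, -0.3]
grip_width: 0.377
gripper_force: 40.0
```

```bash
python3 - <<'E'
from h import *
plan([((.4533,-.361),.14,-59),((.4533,-.361),.037,-59)])
E
```

```text
[-187.   191.2  -46.8] [-0.   0.1 -0. ]
[-186.8  191.3   56.2] [-0.   0.1 -0. ]
18.5 [ 0.5152 -0.1009  0.093 ] 0.3767466269867203 [ 0.46  0.19 -0.29] [-33.  25.  47. 119. -25.  46. -31.]
```

apply_moves --moves '[[[2,0,-15],[0,0,0],0.2],[[2,0,-35],[0,0,0],0.2],[[-5,5,-47],[0,0,0],0.2],[[-25,26,-47],[0,0,0],0.2],[[-53,54,-47],[0,0,0],0.2],[[-83,85,-47],[0,0,0],0.2],[[-113,116,-47],[0,0,0],0.2],[[-143,147,-47],[0,0,0],0.2],[[-170,174,-47],[0,0,0],0.2],[[-187,191,-47],[0,0,0],0.2]]'

```text
time_s: 19.5
position: [0.4522, -0.3643, 0.1416]
tool_rot: [[0.859, 0.512, 0.001], [0.512, -0.859, -0.001], [-0.0, 0.001, -1.0]]
force: [1.0, 0.3, -1.2]
grip_width: 0.381
gripper_force: 40.0
```

```bash
python3 - <<'E'
from h import *
chips()
im=cv2.imread("pics/last_top.png"); cv2.imwrite("pics/t4.png",cv2.resize(im[120:350,200:520],None,fx=2.4,fy=2.4))
plan([((.4533,-.361),.0365,-59)])
E
```

```text
top chip 117.0 plate [-133.   53.] tray [-130.   50.]
top chip 65.0 plate [-132.  -57.] tray [-129.  -64.]
top red 342.5 [  -1.8 -253.1]
top red 177.5 [-53.2  -3.5]
scene chip 23.0 plate [-110.   23.] tray [-137.   46.]
scene red 76.0 [-48.2  -7.9]
scene red 20.0 [  22.1 -248.8]
[  3.4  -2.9 105.1] [ 0.1  0.  -0.3]
19.6 [ 0.4518 -0.365   0.1416] 0.37859595402332136 [-0.56 -0.07 -0.33] [ -5.  26.  49. 110. -24.  54.  -4.]
```

View pics/t4.png

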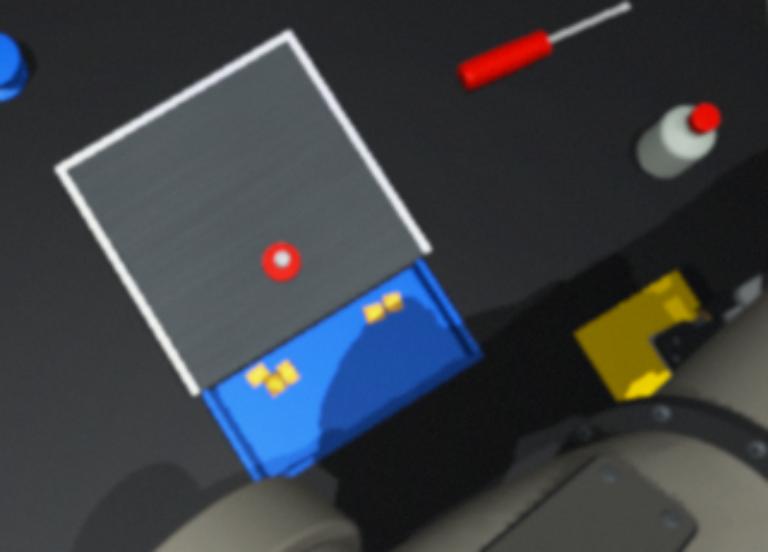

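All five chips are in the tray and the post is unmoved. The next step is to lower the scraper onto the pad, with the foot touching at a TCP z of about 0.0355.

apply_moves --moves '[[[1,-1,5],[0,0,0],0.2],[[2,-2,20],[0,0,0],0.2],[[2,-2,42],[0,0,0],0.2],[[2,-2,64],[0,0,0],0.2],[[2,-2,82],[0,0,0],0.2],[[2,-2,93],[0,0,0],0.2],[[2,-2,98],[0,0,0],0.2],[[2,-2,100],[0,0,0],0.2],[[2,-2,100],[0,0,0],0.2],[[2,-2,100],[0,0,0],0.2]]'

```text
time_s: 20.6
position: [0.4549, -0.3583, 0.0411]
tool_rot: [[0.857, 0.515, 0.001], [0.515, -0.857, -0.0], [0.0, 0.001, -1.0]]
force: [-1.3, -0.0, -0.8]
grip_width: 0.382
gripper_force: 40.0
```

```bash
python3 - <<'E'
from h import *
plan([((.4533,-.361),.0357,-59)])
E
```

```text
[-2.8  1.5  5.4] [ 0. -0. -0.]
20.6 [ 0.4549 -0.3583  0.0411] 0.3821942489384952 [-1.31 -0.04 -0.84] [  0.  34.  42. 114. -32.  44.   2.]
```

apply_moves --moves '[[[-1,1,1],[0,0,0],0.2],[[-2,1,2],[0,0,0],0.2],[[-2,1,3],[0,0,0],0.2],[[-2,1,4],[0,0,0],0.2],[[-2,1,5],[0,0,0],0.2],[[-2,1,5.3],[0,0,0],0.2],[[-2,1,5.3],[0,0,0],0.2],[[-2,1,5.3],[0,0,0],0.2],[[-2,1,5.3],[0,0,0],0.2],[[-2,1,5.3],[0,0,0],0.2]]'

```text
time_s: 21.6
position: [0.4534, -0.36, 0.0355]
tool_rot: [[0.857, 0.515, 0.0], [0.515, -0.857, 0.0], [0.0, -0.0, -1.0]]
force: [-1.7, 1.1, 7.9]
grip_width: 0.381
gripper_force: 40.0
```

apply_moves --moves '[[[0,0,0],[0,0,0],0.45],[[0,0,0],[0,0,0],0.55],[[0,0,0],[0,0,0],0.7],[[0,0,0],[0,0,0],0.9],[[0,0,0],[0,0,0],0.9],[[0,0,0],[0,0,0],0.9],[[0,0,0],[0,0,0],0.9],[[0,0,0],[0,0,0],0.9],[[0,0,0],[0,0,0],0.9],[[0,0,0],[0,0,0],0.9]]'

```text
time_s: 22.6
position: [0.4534, -0.36, 0.0352]
tool_rot: [[0.857, 0.515, -0.0], [0.515, -0.857, -0.0], [-0.0, 0.0, -1.0]]
force: [0.5, -0.8, -0.1]
grip_width: 0.897
gripper_force: 0.0
```

apply_moves --moves '[[[0,0,-5],[0,0,0],0.9],[[0,0,-15],[0,0,0],0.9],[[0,0,-30],[0,0,0],0.9],[[0,0,-50],[0,0,0],0.9],[[0,0,-75],[0,0,0],0.9],[[0,0,-100],[0,0,0],0.9],[[0,0,-125],[0,0,0],0.9],[[0,0,-140],[0,0,0],0.9],[[0,0,-145],[0,0,0],0.9],[[0,0,-145],[0,0,0],0.9]]'

```text
time_s: 23.6
position: [0.4536, -0.3599, 0.1806]
tool_rot: [[0.857, 0.515, 0.001], [0.515, -0.857, -0.0], [0.001, 0.001, -1.0]]
force: [-0.7, -0.2, 0.2]
grip_width: 0.897
gripper_force: 0.0
```

```bash
python3 - <<'E'
from h import *
im=optics.get_image("scene"); cv2.imwrite("pics/s5.png",cv2.resize(im[180:380,100:420,::-1],None,fx=2.4,fy=2.4))
plan([]); P=optics.camera_params("scene")
for a,c,k in blobs(im,(5,150,60),(20,255,255),15,(120,200,230,310)): print(a,c,ray(P,c,.06))
E
```

```text
23.65 [ 0.4533 -0.3597  0.1798] 0.8978102183412562 [-0.86  0.04 -0.42] [ -7.  23.  51. 108. -21.  58.  -6.]
217.5 (155.18237547892718, 262.5578544061302) [[ 0.46163788 -0.35926738]]
```

View pics/s5.png

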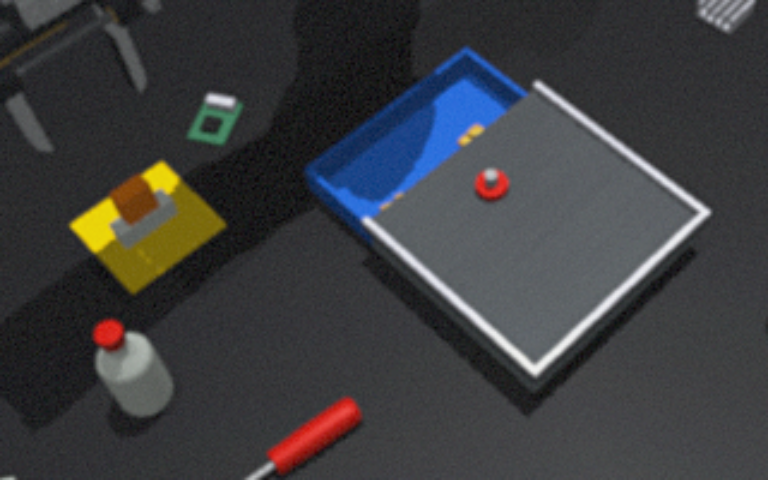

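The scraper stands upright in the middle of the pad with the gripper clear above it. The chips are in the tray, and the post and bystanders are in place.

```bash
python3 -c "
from bench import ctrl
print(ctrl.finish_job())"
```

```text
the job is handed in; nothing more can be done
None
```

I handed the job in at about 24 s: all five chips are in the tray, the scraper stands upright at the middle of the pad, and the post and bystanders look unmoved in the final pictures; no verdict was returned.

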